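Bring the painted piece under the bench magnifier

TASK

Lift the drip basket with the painted piece off its stand, keeping it level so that it does not swing or catch, and set it down gently in the middle of the round pad of the magnifier's work rest. Then swing the magnifier's lens round and leave it centred over the basket; if the lens is in the way of the basket, swing it aside first. Leave the bottles, jars, prop pieces and scraper where they are.

Things in the scene. Friction and masses are not known exactly. Their poses are not given: they have to be found in the camera images.
- lens_arm (a joint): Swing of the magnifier's lens arm about the vertical post (rad). 0: the arm points along the foot's own -x; growing is counter-clockwise seen from above. The hinge is stiff with friction (about 1.5 N at the knob moves it) and the arm stays wherever it is released. Stops at -1.25 and 1.25; between -0.87 and 0.87 it clears the two tall bottles.
- pivot (a point): Point on the vertical swing axis of the lens arm, 156 mm above the table, on top of a 28 mm thick post (a hub of 48 mm diameter reaches 176 mm high) on a grey 110 x 110 x 20 mm foot.
- lens (a point): Centre of the round lens, 215 mm from the swing axis. Lens with its black rim: 116 mm diameter, from 150 to 162 mm above the table; a bar 18 mm wide, 10 mm thick joins it to the post.
- knob (a point): Grip point on the upright black knob of the lens arm, 280 mm from the swing axis, outside the lens rim on the line from the axis through the lens centre. Knob: 22 mm diameter, round, from 150 to 205 mm above the table; this point is 188 mm above the table, 17 mm below the knob's top.
- pad (a point): Centre of the top of the work rest's round black pad, 130 mm diameter, 12 mm above the table. It is fixed, and lies 215 mm from the lens's swing axis, so that the lens can stand exactly over it; a flat steel bar 30 mm wide, 6 mm high joins it to the magnifier's foot.
- handle (a point): Centre of the basket's handle, a straight black bar 95 mm long (along the basket's y), 12 mm wide (x) and 14 mm high, 95 mm above the basket's underside (top of the basket: 102 mm). The point's axes are the basket's: z up, y along the bar and the trunnions.
- basket_foot (a point): Centre of the basket's underside. Steel basket 80 mm (x) by 90 mm (y), walls 35 mm high, with a white piece fixed in it (up to 50 mm high), two uprights that carry the handle, and two round trunnion pins (10 mm diameter, along y, 62 mm above the underside) that reach 78 mm to either side, ending in 18 mm discs. At the start it hangs from the pins and swings freely about them; underside 37 mm above the table.
- basket: The same loose basket, 0.32 kg (0.26 to 0.42), origin at the centre of its underside, z up, y along the trunnions.
- stand_axis (a point): Middle of the trunnion axis of the fixed grey drip stand, 99 mm above the table; y along the trunnions. Two cheeks 64 mm to either side, 10 mm thick, 116 mm high, 50 mm wide, each with an open-topped slot 13 mm wide and 22 mm deep in which the pins lie: the basket comes out straight up by at least 25 mm. Base 90 x 155 x 12 mm.
- brush_block: Fixed wooden block with upright brushes, 90 (x) x 150 (y) mm, brushes up to 185 mm high, on the side of the table away from the drip stand. Origin: centre of its underside.
- bottle_a: Tall black plastic bottle with a clear cap, 60 mm diameter, 210 mm high, loose, beside the magnifier's foot: it limits the lens arm's swing to one side. Origin: centre of its underside.
- bottle_b: Tall white plastic bottle, 60 mm diameter, 200 mm high, loose, on the other side of the magnifier's foot: it limits the lens arm's swing there. Origin: centre of its underside.
- pot_a: Small clear paint jar, 54 mm diameter, 60 mm high, loose, beside the work rest's pad. Origin: centre of its underside.
- pot_b: Small black paint jar, 54 mm diameter, 60 mm high, loose, on the other side of the pad. Origin: centre of its underside.
- shell_a: White prop piece with a row of thin spines, 110 x 55 x 38 mm, lying loose in front of the robot. Origin: centre of its underside.
- shell_b: White prop piece with a row of thin spines, 94 x 55 x 38 mm, lying loose in front of the robot. Origin: centre of its underside.
- scraper: Scraper with a wooden handle, 150 x 30 x 14 mm, lying loose between them, in front of the robot. Origin: on its underside, where blade and handle meet.
- stand: The same fixed drip stand, origin at the centre of its underside.
Mind the look-alikes: they are no part of the job. What is shaped like the basket but pink or yellow is not meant.

How it is judged:
By the outcome, as a careful person would: the job done as asked, in the order asked, and still so for the second after the job is handed in, with the robot touching nothing.
It also fails if it takes over 72 s, if anything falls off the work surface, if the arm or the gripper's body presses on something with over 40 N, if the wrist force passes 120 N, or if a joint passes its speed limit or range.

ROBOT

A 6-joint arm with a two-finger parallel gripper is mounted at the origin on the work surface. World frame = base frame: x ahead of the robot, y to its left, z up, the work surface at z = 0. Lengths are in m, angles in rad, forces in N, time in s.
With the tool pointing down it reaches from about 0.25 to 0.725 m from the base axis. Payload 9.7 kg.
Tool frame: the origin (TCP) lies between the finger pads; the fingertips stand 11 mm ahead of it and the grasp point (between the pads) lies 8 mm behind it; z points along the fingers, x is the direction in which the jaws open and shut, and the axes are right-handed (so a half turn about z gives the same grasp; the last joint's range is limited). The gripper opens to 85 mm and grips with 20 to 120 N. Pads are 22 mm wide; open, the fingers measure 114 mm over their backs; the gripper's body (76 mm by 85 mm) begins 54 mm behind the grasp point. The pads swing forward as they close: fully open they stand 13 mm farther back than shut.
Start: joints at [-1.296, 0.087, 0.176, 1.66, 0, 1.571], TCP at [0.149, -0.529, 0.242] pointing down, gripper open.
Joint ranges: [-3.13, 3.13], [-0.85, 1.81], [-1.15, 1.24], [-2.2, 2.28], [-1.44, 1.52], [-3.14, 3.14]. Speed limits (rad/s): [2.22, 2.22, 2.57, 3.14, 3.14, 3.14].

INTERFACE

Orientations are given as a unit quaternion [w, x, y, z].
In Python, from workcell import robot gives the robot as it stands. The module is installed in compiled form; this text tells all that it offers.
- The arm moves only by the tool drive_tool, never from a script. Its argument "deltas" is a list of rows, each an object of numbers: "tx", "ty", "tz": the shift along the world's x, y, z in mm; "ax", "ay", "az": the turn, a rotation vector about the world's x, y, z in degrees; "jaw": the closure, from -1 (fully open) to 1 (shut), so that 0 is half open. A call has 1 to 5 rows; each row is the pose to reach, as a shift and turn from the pose commanded when the call began; what a row does not reach only later rows make up. A row lasts 1/8 s, in which the tool goes at most 62.5 mm and 10.7 degrees, less where a joint would pass 70% of its speed; a pose out of reach is approached as far as the arm can. A call with a gripper value outside its range is refused whole. The fingers move at their own pace and stop on an object; "squeeze" is the grip in N (left out, the last holds). Time passes only in rows, so rows that repeat a pose let the fingers close. It gives the time, the measured TCP pose, the force and the opening at its end, in the units of the state.
- robot.sense(): the state, without advancing time (a new reading comes with each control period).
- robot.camera(name): name is "side" or "top"; returns a dict with "pixels" (420x560x3 uint8, red, green, blue), "intrinsics" (3x3 intrinsics, pixels), "R" (3x3) and "t" (3): a world point X has camera coordinates R X + t. Camera axes: x right, y down, z forward; pixel columns grow to the right and rows downward; lengths in m; the calibration is good to about 2 mm. A picture is of the moment at which its call begins. There is no depth.
- robot.sign_off(): hands the job in, once; it reports no verdict.
The state is a dict: "time_s": time; "joints": joint angles; "qd": joint speeds; "effort": joint torques, N m; "tool_pos": TCP position; "orientation": TCP orientation; "contact_force": force on the tool from outside, world axes, zero at the start; "wrist_torque": the same for the moment, N m; "gripper_width": finger opening in m.
Only numpy, scipy, OpenCV 4.12 (cv2) and the standard library are available. Lean on these libraries where they do the work, as an engineer would, in place of code of your own. Each camera call takes 0.05 s, during which the arm holds its last target. There are 200 camera calls.

## Working session

There is one attempt and no reset: what is moved stays moved. The work goes in short steps, Python scripts to look and compute and a tool call to move; the robot and the scene stay as the last step left them, time stands still between calls to the robot, and variables do not carry over. Pictures are saved under pics/ and viewed, about 8 in all and at most 12, crops included, and the job is handed in when it is done.

Besides the shell and the picture viewer there is one more tool, called after "Call:" as name([rows], argument=value, ...), one row to a line, values as JSON. drive_tool: Moves the arm, as the interface text tells. Its arguments: {"type":"object","properties":{"deltas":{"type":"array"},"squeeze":{"type":"number"}},"required":["deltas"]}

```bash
mkdir -p pics; cat > h.py <<'E'
import numpy as np, cv2
from workcell import robot
def snap(n,tag):
    c=robot.camera(n); cv2.imwrite(f'pics/{tag}.png',c['pixels'][:,:,::-1]); np.savez(f'pics/{tag}.npz',**c); return c
def load(tag): return np.load(f'pics/{tag}.npz')
def ray(c,u,v):
    d=c['R'].T@np.linalg.inv(c['intrinsics'])@np.array([u,v,1.]); return -c['R'].T@c['t'],d
def onz(c,u,v,z):
    o,d=ray(c,u,v); return o+d*(z-o[2])/d[2]
def proj(c,X):
    p=c['intrinsics']@(c['R']@np.array(X)+c['t']); return p[:2]/p[2]
E
python3 - <<'E'
from h import *
for n in('top','side'):
    c=snap(n,n+'0'); print(n,-c['R'].T@c['t'],c['R'].round(2).tolist(),c['intrinsics'][0,0])
print(robot.sense())
E
```

```text
top [ 0.39577679 -0.01730831  1.44661792] [[0.01, -1.0, 0.01], [-0.99, -0.01, -0.11], [0.11, -0.01, -0.99]] 532.3852688798892
side [-0.02012606  0.82236475  0.96164548] [[-0.84, -0.55, 0.0], [-0.35, 0.53, -0.77], [0.42, -0.65, -0.63]] 467.104909105176
{'time_s': 0.1, 'joints': array([-1.29598792e+00,  8.74107851e-02,  1.75193334e-01,  1.65981675e+00,
        4.07207234e-05,  1.57080252e+00]), 'qd': array([-0.00066792, -0.00225111,  0.00317633,  0.00248456, -0.00275874,
       -0.00136808]), 'effort': array([ 6.85458290e-04, -5.21561587e+01,  4.65653229e+01,  1.58926053e-02,
        4.71930548e-06, -1.07734442e-05]), 'tool_pos': array([ 0.1492043 , -0.5291614 ,  0.24164054]), 'orientation': array([-3.89815926e-04,  7.97294196e-01, -6.03590574e-01, -4.81189522e-04]), 'contact_force': array([ 0.06758559, -0.54864185,  0.30256301]), 'wrist_torque': array([ 0.00782674, -0.00990699,  0.02123727]), 'gripper_width': 0.08543932712106886}
```

View pics/top0.png

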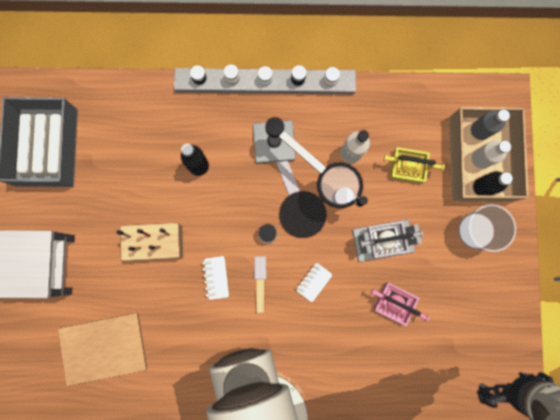

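View pics/side0.png

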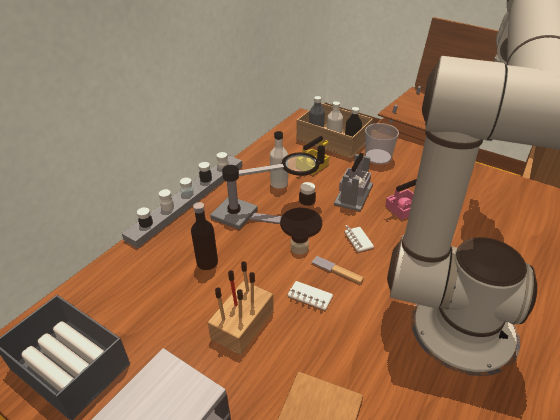

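Top view: the stand with the grey basket is near (388,240), the pad at (303,214), the lens at (340,185), the knob near (362,201) and the hub near (275,128). The pink and yellow look-alikes are to either side of the stand. I'll look at enlarged crops.

```bash
python3 - <<'E'
from h import *
a=cv2.imread('pics/top0.png')[100:275,240:440]; cv2.imwrite('pics/topc.png',cv2.resize(a,(800,700),interpolation=cv2.INTER_CUBIC)[:,:][50:650])
b=cv2.imread('pics/side0.png')[120:270,210:410]; cv2.imwrite('pics/sidec.png',cv2.resize(b,(800,600),interpolation=cv2.INTER_CUBIC))
c=load('top0')
for n,u,v,z in [('pad',303,214,.012),('lens',340,185,.156),('knob',363,201,.205),('hub',275,127,.176),('handle',388,240,.139),('foot',275,142,.02)]: print(n,onz(c,u,v,z).round(3))
E
```

```text
pad [ 0.539 -0.107  0.012]
lens [ 0.597 -0.188  0.156]
knob [ 0.551 -0.236  0.205]
hub [ 0.735 -0.028  0.176]
handle [ 0.463 -0.308  0.139]
foot [ 0.735 -0.029  0.02 ]
```

View pics/topc.png

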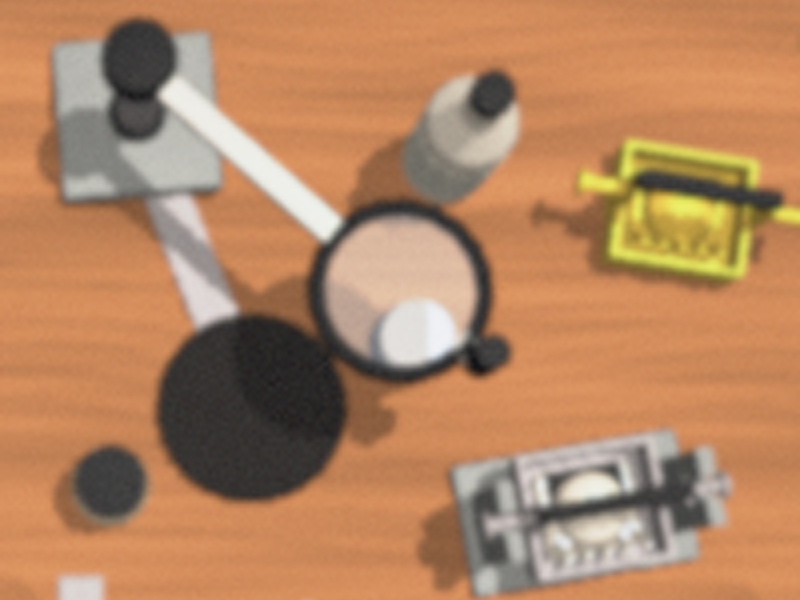

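View pics/sidec.png

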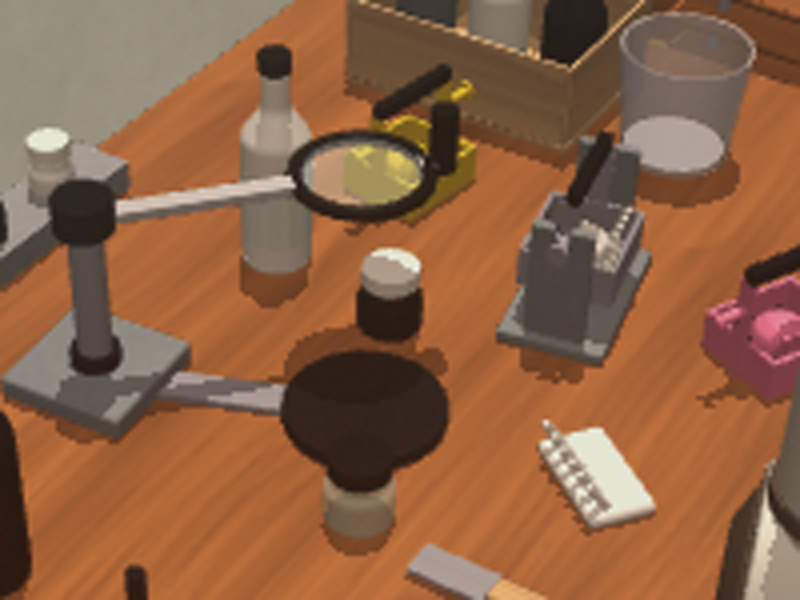

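Top crop: pad (303,214), lens (340,185), knob top (362.5,201), hub (275,127), and trunnion discs at about (361,244) and (422.5,234). Side crop: the handle's middle is at about (357.5,162). The lens overlaps the approach to the pad, so I'll swing it to the other side first.

```bash
python3 - <<'E'
from h import *
T=load('top0');S=load('side0')
q=lambda x,y:(240+x/4,100+(y+50)/4)
s=lambda x,y:(210+x/4,120+y/4)
P={}
for n,c,uv,z in [('pad',T,q(251,407),.012),('lens',T,q(400,290),.156),('knob',T,q(491,354),.205),('hub',T,q(139,57),.176),('d1',T,q(487,525),.099),('d2',T,q(728,486),.099),('handle',T,q(616,502),.139),('potA',T,q(415,330),.06),('potB',T,q(110,482),.06),
 ('S handle',S,s(590,169),.135),('S pad',S,s(365,410),.012),('S lens',S,s(362,174),.156),('S knobtop',S,s(445,108),.205),('S hubtop',S,s(83,190),.176)]:
    P[n]=onz(c,*uv,z); print(n,P[n].round(4))
m=(P['d1']+P['d2'])/2; d=P['d2']-P['d1']; print('trun',m,np.hypot(*d[:2]),np.degrees(np.arctan2(d[1],d[0])))
h=P['hub']
for k in('pad','lens','knob'): v=P[k]-h; print(k,np.hypot(*v[:2]),np.degrees(np.arctan2(v[1],v[0]))%360)
# dark handle mask
im=T['pixels'].astype(int); mk=(im.max(2)<60).astype(np.uint8); mk[:,:355]=0;mk[:,430:]=0;mk[:215]=0;mk[265:]=0
n,l,st,ce=cv2.connectedComponentsWithStats(mk)
for i in range(1,n):
    if st[i][4]>20:
        p=np.argwhere(l==i)[:,::-1].astype(np.float32); print(st[i],cv2.minAreaRect(p))
E
```

```text
pad [ 0.5378 -0.106   0.012 ]
lens [ 0.5965 -0.1884  0.156 ]
knob [ 0.5513 -0.2354  0.205 ]
hub [ 0.7358 -0.027   0.176 ]
d1 [ 0.4555 -0.2503  0.099 ]
d2 [ 0.4815 -0.4039  0.099 ]
handle [ 0.4685 -0.3231  0.139 ]
potA [ 0.5849 -0.2109  0.06  ]
potB [ 0.4832 -0.0112  0.06  ]
S handle [ 0.4665 -0.3162  0.135 ]
S pad [ 0.534  -0.0962  0.012 ]
S lens [ 0.596  -0.1852  0.156 ]
S knobtop [ 0.5532 -0.2326  0.205 ]
S hubtop [ 0.7404 -0.0295  0.176 ]
trun [ 0.46849437 -0.32710988  0.099     ] 0.15582589369420247 -80.39330770446736
pad 0.21314207011005254 201.7654268891818
lens 0.21322521178280865 229.22349150111492
knob 0.27830173101428357 228.48612100417677
```

Call:
drive_tool([
  {"tx":30,"ty":22,"tz":4,"az":10},
  {"tx":65,"ty":48,"tz":8,"az":20},
  {"tx":100,"ty":73,"tz":12,"az":30},
  {"tx":135,"ty":98,"tz":16,"az":40},
  {"tx":170,"ty":124,"tz":20,"az":50},
], squeeze=40)

```text
schema error: expected keys tx, ty, tz, ax, ay, az, jaw
```

Call:
drive_tool([
  {"tx":35,"ty":25,"az":10},
  {"tx":70,"ty":50,"az":20},
  {"tx":105,"ty":77,"az":30},
  {"tx":140,"ty":102,"az":40},
  {"tx":170,"ty":124,"az":50},
])

```text
schema error: expected keys tx, ty, tz, ax, ay, az, jaw
```

Call:
drive_tool([
  {"tx":30,"ty":22,"az":10},
  {"tx":50,"ty":37,"az":20},
  {"tx":63,"ty":46,"az":24},
  {"tx":63,"ty":46,"az":24},
  {"tx":63,"ty":46,"az":24},
])

```text
schema error: expected keys tx, ty, tz, ax, ay, az, jaw
```

All seven keys are needed in each row.

Call:
drive_tool([
  {"tx":30,"ty":22,"tz":4,"ax":0,"ay":0,"az":10,"jaw":-1},
  {"tx":65,"ty":48,"tz":8,"ax":0,"ay":0,"az":20,"jaw":-1},
  {"tx":100,"ty":73,"tz":12,"ax":0,"ay":0,"az":30,"jaw":-1},
  {"tx":135,"ty":98,"tz":16,"ax":0,"ay":0,"az":40,"jaw":-1},
  {"tx":170,"ty":124,"tz":20,"ax":0,"ay":0,"az":50,"jaw":-1},
], squeeze=40)

```text
time_s: 0.72
tool_pos: [0.3202, -0.4044, 0.2621]
orientation: [-0.0, 0.978, -0.207, -0.0]
contact_force: [0.3, 0.2, 0.6]
gripper_width: 0.0853
```

Call:
drive_tool([
  {"tx":35,"ty":25,"tz":0,"ax":0,"ay":0,"az":10,"jaw":-1},
  {"tx":70,"ty":50,"tz":0,"ax":0,"ay":0,"az":20,"jaw":-1},
  {"tx":105,"ty":77,"tz":0,"ax":0,"ay":0,"az":30,"jaw":-1},
  {"tx":140,"ty":102,"tz":0,"ax":0,"ay":0,"az":40,"jaw":-1},
  {"tx":170,"ty":124,"tz":0,"ax":0,"ay":0,"az":50,"jaw":-1},
])

```text
time_s: 1.35
tool_pos: [0.4903, -0.2802, 0.2618]
orientation: [-0.0, 0.974, 0.226, -0.0]
contact_force: [-0.4, -1.2, 1.1]
gripper_width: 0.0855
```

Call:
drive_tool([
  {"tx":30,"ty":22,"tz":0,"ax":0,"ay":0,"az":10,"jaw":-1},
  {"tx":50,"ty":37,"tz":0,"ax":0,"ay":0,"az":20,"jaw":-1},
  {"tx":63,"ty":46,"tz":0,"ax":0,"ay":0,"az":24,"jaw":-1},
  {"tx":63,"ty":46,"tz":0,"ax":0,"ay":0,"az":24,"jaw":-1},
  {"tx":63,"ty":46,"tz":0,"ax":0,"ay":0,"az":24,"jaw":-1},
])

```text
time_s: 1.98
tool_pos: [0.5518, -0.2357, 0.2621]
orientation: [-0.0, 0.908, 0.42, -0.0]
contact_force: [-0.1, -1.3, 0.2]
gripper_width: 0.0855
```

Call:
drive_tool([
  {"tx":0,"ty":0,"tz":-30,"ax":0,"ay":0,"az":0,"jaw":-1},
  {"tx":0,"ty":0,"tz":-60,"ax":0,"ay":0,"az":0,"jaw":-0.6},
  {"tx":0,"ty":0,"tz":-78,"ax":0,"ay":0,"az":0,"jaw":0},
  {"tx":0,"ty":0,"tz":-78,"ax":0,"ay":0,"az":0,"jaw":0.2},
  {"tx":0,"ty":0,"tz":-78,"ax":0,"ay":0,"az":0,"jaw":0.3},
], squeeze=25)

```text
time_s: 2.6
tool_pos: [0.5522, -0.2359, 0.1855]
orientation: [0.001, 0.907, 0.42, 0.0]
contact_force: [0.0, 0.5, 0.4]
gripper_width: 0.03
```

Call:
drive_tool([
  {"tx":0,"ty":0,"tz":0,"ax":0,"ay":0,"az":0,"jaw":0.5},
  {"tx":0,"ty":0,"tz":0,"ax":0,"ay":0,"az":0,"jaw":0.8},
  {"tx":0,"ty":0,"tz":0,"ax":0,"ay":0,"az":0,"jaw":1},
  {"tx":0,"ty":0,"tz":0,"ax":0,"ay":0,"az":0,"jaw":1},
  {"tx":0,"ty":0,"tz":0,"ax":0,"ay":0,"az":0,"jaw":1},
])

```text
time_s: 3.22
tool_pos: [0.5532, -0.2348, 0.1859]
orientation: [0.0, 0.907, 0.421, 0.002]
contact_force: [3.1, 2.8, 1.5]
gripper_width: 0.0213
```

```bash
python3 - <<'E'
# arc deltas about pivot (fit: hub along 49.2 deg), knob (.5518,-.2357), r=.280
import numpy as np
a0=np.radians(229.2)
for s in range(-8,-81,-8):
    a=a0+np.radians(s); print(s,(280*(np.array([np.cos(a),np.sin(a)])-[np.cos(a0),np.sin(a0)])).round(0))
E
```

```text
-8 [-28.  28.]
-16 [-51.  59.]
-24 [-70.  93.]
-32 [-85. 129.]
-40 [-93. 167.]
-48 [-97. 206.]
-56 [-95. 245.]
-64 [-88. 283.]
-72 [-75. 320.]
-80 [-58. 355.]
```

Call:
drive_tool([
  {"tx":-14,"ty":14,"tz":0,"ax":0,"ay":0,"az":-4,"jaw":1},
  {"tx":-28,"ty":28,"tz":0,"ax":0,"ay":0,"az":-8,"jaw":1},
  {"tx":-40,"ty":44,"tz":0,"ax":0,"ay":0,"az":-12,"jaw":1},
  {"tx":-51,"ty":59,"tz":0,"ax":0,"ay":0,"az":-16,"jaw":1},
  {"tx":-61,"ty":76,"tz":0,"ax":0,"ay":0,"az":-20,"jaw":1},
])

```text
time_s: 3.85
tool_pos: [0.4931, -0.1584, 0.1858]
orientation: [0.0, 0.967, 0.256, 0.003]
contact_force: [14.1, 5.3, -1.6]
gripper_width: 0.0214
```

Call:
drive_tool([
  {"tx":-8,"ty":18,"tz":0,"ax":0,"ay":0,"az":-4,"jaw":1},
  {"tx":-15,"ty":36,"tz":0,"ax":0,"ay":0,"az":-8,"jaw":1},
  {"tx":-20,"ty":54,"tz":0,"ax":0,"ay":0,"az":-12,"jaw":1},
  {"tx":-25,"ty":72,"tz":0,"ax":0,"ay":0,"az":-16,"jaw":1},
  {"tx":-28,"ty":91,"tz":0,"ax":0,"ay":0,"az":-20,"jaw":1},
])

```text
time_s: 4.47
tool_pos: [0.4633, -0.0681, 0.1858]
orientation: [0.0, 0.996, 0.084, 0.001]
contact_force: [0.1, -0.3, 2.6]
gripper_width: 0.0214
```

Call:
drive_tool([
  {"tx":-2,"ty":19,"tz":0,"ax":0,"ay":0,"az":-4,"jaw":1},
  {"tx":-4,"ty":39,"tz":0,"ax":0,"ay":0,"az":-8,"jaw":1},
  {"tx":-4,"ty":58,"tz":0,"ax":0,"ay":0,"az":-12,"jaw":1},
  {"tx":-2,"ty":78,"tz":0,"ax":0,"ay":0,"az":-16,"jaw":1},
  {"tx":1,"ty":97,"tz":0,"ax":0,"ay":0,"az":-20,"jaw":1},
])

```text
time_s: 5.1
tool_pos: [0.4656, 0.0291, 0.1859]
orientation: [0.0, 0.996, -0.091, 0.002]
contact_force: [8.1, -2.7, -2.5]
gripper_width: 0.0214
```

Call:
drive_tool([
  {"tx":4,"ty":19,"tz":0,"ax":0,"ay":0,"az":-4,"jaw":1},
  {"tx":10,"ty":38,"tz":0,"ax":0,"ay":0,"az":-8,"jaw":1},
  {"tx":17,"ty":56,"tz":0,"ax":0,"ay":0,"az":-12,"jaw":1},
  {"tx":17,"ty":56,"tz":0,"ax":0,"ay":0,"az":-12,"jaw":0.5},
  {"tx":17,"ty":56,"tz":0,"ax":0,"ay":0,"az":-12,"jaw":0},
])

```text
time_s: 5.72
tool_pos: [0.4817, 0.0848, 0.1853]
orientation: [-0.0, 0.981, -0.193, 0.001]
contact_force: [0.4, -0.8, -0.3]
gripper_width: 0.0379
```

Call:
drive_tool([
  {"tx":0,"ty":0,"tz":20,"ax":0,"ay":0,"az":0,"jaw":-0.5},
  {"tx":0,"ty":0,"tz":60,"ax":0,"ay":0,"az":0,"jaw":-1},
  {"tx":0,"ty":-40,"tz":75,"ax":0,"ay":0,"az":8,"jaw":-1},
  {"tx":0,"ty":-95,"tz":75,"ax":0,"ay":0,"az":16,"jaw":-1},
  {"tx":-2,"ty":-150,"tz":75,"ax":0,"ay":0,"az":24,"jaw":-1},
])

```text
time_s: 6.35
tool_pos: [0.4791, -0.0669, 0.2603]
orientation: [0.0, 1.0, 0.018, 0.001]
contact_force: [1.5, -0.9, -0.3]
gripper_width: 0.0852
```

```bash
python3 - <<'E'
from h import *
print(robot.sense()['tool_pos'])
A=np.array([[.5532,-.2348],[.4931+.002,-.1584+.001],[.4633,-.0681],[.4656+.001,.0291],[.483,.085]])
M=np.c_[2*A,np.ones(5)]; s=np.linalg.lstsq(M,(A**2).sum(1),rcond=None)[0]; print('circle',s[:2],np.sqrt(s[2]+s[:2]@s[:2]))
from scipy.optimize import least_squares
r=least_squares(lambda p:np.hypot(*(A-p).T)-.28,[.735,-.027]); print('r280',r.x,r.fun)
T=snap('top','top1'); S=snap('side','side1')
a=T['pixels'][200:275,300:440,::-1]; b=S['pixels'][140:240,310:420,::-1]
cv2.imwrite('pics/c1.png',np.hstack([cv2.resize(a,(420,225),interpolation=cv2.INTER_CUBIC),cv2.resize(b,(248,225),interpolation=cv2.INTER_CUBIC)]))
E
```

```text
[ 0.47908644 -0.06685774  0.26025431]
circle [ 0.74534171 -0.02472804] 0.2843089531625787
r280 [ 0.74070467 -0.02571748] [ 0.00084427 -0.00132108  0.00062365 -0.00046766  0.00048183]
```

View pics/top1.png

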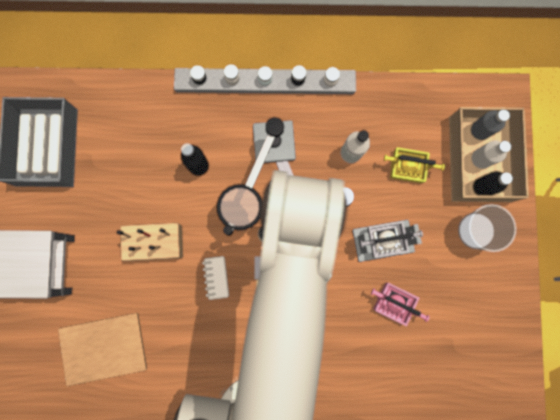

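The lens now stands at (240,207), clear of the pad, and nothing else has moved. Next is the basket handle.

Call:
drive_tool([
  {"tx":-2,"ty":-50,"tz":0,"ax":0,"ay":0,"az":2,"jaw":-1},
  {"tx":-4,"ty":-105,"tz":0,"ax":0,"ay":0,"az":4,"jaw":-1},
  {"tx":-7,"ty":-160,"tz":0,"ax":0,"ay":0,"az":6,"jaw":-1},
  {"tx":-9,"ty":-215,"tz":0,"ax":0,"ay":0,"az":7.5,"jaw":-1},
  {"tx":-11,"ty":-257,"tz":0,"ax":0,"ay":0,"az":7.5,"jaw":-1},
])

```text
time_s: 7.08
tool_pos: [0.4679, -0.3241, 0.2597]
orientation: [0.0, 0.997, 0.08, 0.0]
contact_force: [0.1, 1.6, -0.7]
gripper_width: 0.0854
```

Call:
drive_tool([
  {"tx":0,"ty":0,"tz":0,"ax":0,"ay":0,"az":0,"jaw":-1},
  {"tx":0,"ty":0,"tz":-35,"ax":0,"ay":0,"az":0,"jaw":-0.6},
  {"tx":0,"ty":0,"tz":-70,"ax":0,"ay":0,"az":0,"jaw":-0.3},
  {"tx":0,"ty":0,"tz":-85,"ax":0,"ay":0,"az":0,"jaw":-0.2},
  {"tx":0,"ty":0,"tz":-90,"ax":0,"ay":0,"az":0,"jaw":-0.2},
])

```text
time_s: 7.7
tool_pos: [0.4683, -0.3217, 0.1694]
orientation: [-0.0, 0.997, 0.081, -0.0]
contact_force: [0.2, 0.8, 0.2]
gripper_width: 0.051
```

```bash
python3 - <<'E'
from h import *
print(robot.sense()['tool_pos'],robot.sense()['contact_force'],robot.sense()['gripper_width'])
S=snap('side','side2');T=snap('top','top2')
cs=lambda c,u,v,w,h:cv2.resize(c['pixels'][v:v+h,u:u+w,::-1],(400,400),interpolation=cv2.INTER_CUBIC)
cv2.imwrite('pics/c2.png',np.hstack([cs(S,305,130,100,100),cs(T,340,190,100,100)]))
E
```

```text
[ 0.46832258 -0.32166341  0.16940313] [0.24348522 0.82049607 0.18336254] 0.05095895762308744
```

View pics/c2.png

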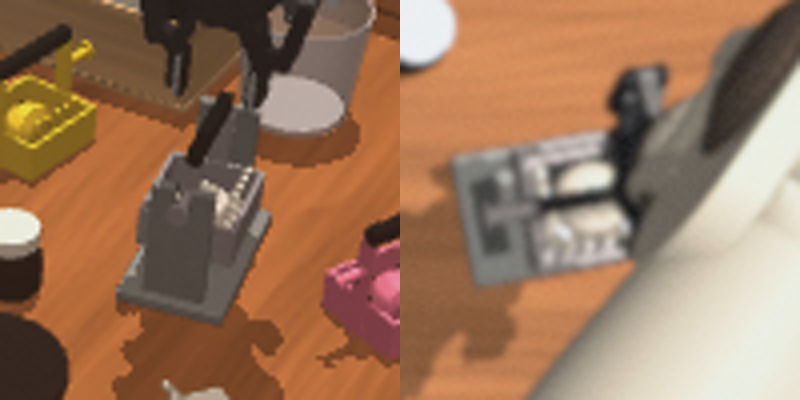

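Side crop: the fingers straddle the bar, with the tips at crop (180,90) and (255,100) and the handle's middle at about (210,130). I'll check the projection.

```bash
python3 - <<'E'
from h import *
S=load('side2')
f=lambda X:((proj(S,X)-[305,130])*4).round(0)
c,s=np.cos(np.radians(9.4)),np.sin(np.radians(9.4))
b=np.array([.4683,-.3217,0])
print('tips',[f(b+[k*.0255*c,k*.0255*s,.163]) for k in(-1,1)])
print('bar ends top',[f(b+[-k*.0475*s,k*.0475*c,.139]) for k in(-1,1)],'mid',f(b+[0,0,.132]))
im=S['pixels'].astype(int); mk=(im.max(2)<50).astype(np.uint8); mk[:,:350]=0; mk[:,363:]=0; mk[:152]=0; mk[172:]=0
p=np.argwhere(mk)[:,::-1].astype(np.float32); print((p.mean(0)-[305,130])*4, (p.min(0)-[305,130])*4,(p.max(0)-[305,130])*4)
E
```

```text
tips [array([246., 102.]), array([183.,  88.])]
bar ends top [array([229.,  91.]), array([193., 152.])] mid [211. 128.]
[207.35803223 128.09875488] [180.  88.] [228. 164.]
```

The measured and predicted positions agree to about 1 px. Descending and gripping.

Call:
drive_tool([
  {"tx":0,"ty":0,"tz":-20,"ax":0,"ay":0,"az":0,"jaw":-0.2},
  {"tx":0,"ty":0,"tz":-38,"ax":0,"ay":0,"az":0,"jaw":-0.1},
  {"tx":0,"ty":0,"tz":-45,"ax":0,"ay":0,"az":0,"jaw":0.1},
  {"tx":0,"ty":0,"tz":-45,"ax":0,"ay":0,"az":0,"jaw":0.3},
  {"tx":0,"ty":0,"tz":-45,"ax":0,"ay":0,"az":0,"jaw":0.5},
], squeeze=30)

```text
time_s: 8.43
tool_pos: [0.4685, -0.3225, 0.125]
orientation: [0.0, 0.997, 0.081, 0.0]
contact_force: [0.5, -0.5, 0.1]
gripper_width: 0.0219
```

Call:
drive_tool([
  {"tx":0,"ty":0,"tz":0,"ax":0,"ay":0,"az":0,"jaw":0.6},
  {"tx":0,"ty":0,"tz":0,"ax":0,"ay":0,"az":0,"jaw":0.7},
  {"tx":0,"ty":0,"tz":0,"ax":0,"ay":0,"az":0,"jaw":0.85},
  {"tx":0,"ty":0,"tz":0,"ax":0,"ay":0,"az":0,"jaw":1},
  {"tx":0,"ty":0,"tz":0,"ax":0,"ay":0,"az":0,"jaw":1},
])

```text
time_s: 9.05
tool_pos: [0.4685, -0.3225, 0.1248]
orientation: [0.0, 0.997, 0.081, 0.0]
contact_force: [1.8, 0.2, 4.0]
gripper_width: 0.0115
```

Call:
drive_tool([
  {"tx":0,"ty":0,"tz":0,"ax":0,"ay":0,"az":0,"jaw":1},
  {"tx":0,"ty":0,"tz":0,"ax":0,"ay":0,"az":0,"jaw":1},
], squeeze=60)

```text
time_s: 9.3
tool_pos: [0.4685, -0.3225, 0.1248]
orientation: [0.0, 0.997, 0.081, 0.0]
contact_force: [1.5, 0.5, 6.8]
gripper_width: 0.0109
```

Gripped, with the opening about 12 mm. Lifting straight up slowly.

Call:
drive_tool([
  {"tx":0,"ty":0,"tz":4,"ax":0,"ay":0,"az":0,"jaw":1},
  {"tx":0,"ty":0,"tz":10,"ax":0,"ay":0,"az":0,"jaw":1},
  {"tx":0,"ty":0,"tz":18,"ax":0,"ay":0,"az":0,"jaw":1},
  {"tx":0,"ty":0,"tz":27,"ax":0,"ay":0,"az":0,"jaw":1},
  {"tx":0,"ty":0,"tz":36,"ax":0,"ay":0,"az":0,"jaw":1},
])

```text
time_s: 9.93
tool_pos: [0.468, -0.3226, 0.1612]
orientation: [0.0, 0.997, 0.08, -0.0]
contact_force: [1.1, -0.1, -1.6]
gripper_width: 0.0109
```

Call:
drive_tool([
  {"tx":0,"ty":0,"tz":10,"ax":0,"ay":0,"az":0,"jaw":1},
  {"tx":0,"ty":0,"tz":22,"ax":0,"ay":0,"az":0,"jaw":1},
  {"tx":0,"ty":0,"tz":36,"ax":0,"ay":0,"az":0,"jaw":1},
  {"tx":0,"ty":0,"tz":48,"ax":0,"ay":0,"az":0,"jaw":1},
  {"tx":0,"ty":0,"tz":55,"ax":0,"ay":0,"az":0,"jaw":1},
])

```text
time_s: 10.55
tool_pos: [0.4684, -0.3225, 0.2164]
orientation: [0.0, 0.997, 0.081, 0.0]
contact_force: [-0.2, -0.3, -3.7]
gripper_width: 0.0109
```

```bash
python3 - <<'E'
from h import *
S=snap('side','side3')
cv2.imwrite('pics/c3.png',cv2.resize(S['pixels'][70:230,270:430,::-1],(480,480),interpolation=cv2.INTER_CUBIC))
print(robot.sense()['wrist_torque'])
E
```

```text
[-0.04127992  0.07552181  0.01254137]
```

View pics/c3.png

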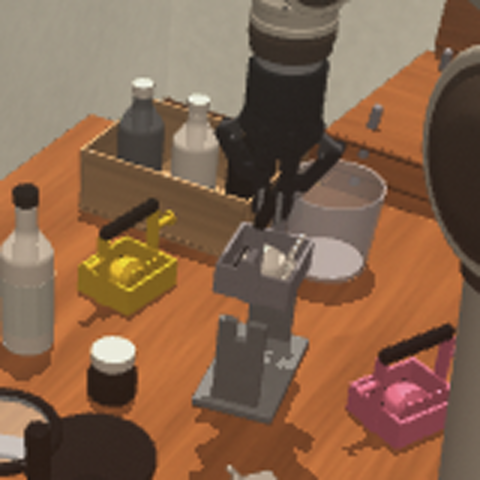

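The basket hangs level and clear of the stand, with its bottom at crop (260,290) above the cheeks. While it hangs there, I'll refine the pad centre.

```bash
python3 - <<'E'
from h import *
for tag,(u,v),z,side in [('top0',(303,214),.012,0),('side0',(301,222),.012,1)]:
    c=load(tag); im=c['pixels'].astype(int); mk=(im.max(2)<75).astype(np.uint8)
    l=cv2.connectedComponents(mk)[1]; m=(l==l[v,u]).astype(np.uint8)
    cn=max(cv2.findContours(m,0,1)[0],key=cv2.contourArea)[:,0]
    P=np.array([onz(c,*p,z)[:2] for p in cn])
    for k in range(4): # robust circle of known radius
        from scipy.optimize import least_squares
    r=least_squares(lambda q:np.hypot(*(P-q).T)-.065,P.mean(0),loss='cauchy',f_scale=.002)
    d=np.hypot(*(P-r.x).T)-.065; print(tag,len(P),r.x.round(4),np.percentile(d*1e3,[5,25,50,75,95]).round(1), 'to pivot',np.hypot(*(r.x-[.7407,-.0257])))
E
```

```text
top0 373 [ 0.6152 -0.1999] [-16.   -8.4  -0.6  25.8 111.8] to pivot 0.21473222111049028
side0 108 [ 0.5374 -0.0984] [-2.5 -0.6  1.1  3.1 24.7] to pivot 0.21593785591252268
```

```bash
python3 - <<'E'
from h import *
from scipy.optimize import least_squares
for tag,z,box in [('top0',.012,(276,186,318,242)),('side0',.012,(276,205,330,228))]:
    c=load(tag); im=c['pixels'].astype(int)
    for th in(60,75,90):
        mk=(im.max(2)<th).astype(np.uint8); cn=max(cv2.findContours(mk[box[1]:box[3],box[0]:box[2]],0,1)[0],key=cv2.contourArea)[:,0]
        cn=cn[(cn[:,0]>0)&(cn[:,1]>0)&(cn[:,0]<box[2]-box[0]-1)&(cn[:,1]<box[3]-box[1]-1)]+[box[0],box[1]]
        P=np.array([onz(c,*p,z)[:2] for p in cn])
        r=least_squares(lambda q:np.hypot(*(P-q[:2]).T)-.0645,P.mean(0),loss='cauchy',f_scale=.002)
        print(tag,th,len(P),r.x.round(4),np.percentile(r.fun*1e3,[10,50,90]).round(1),'pivot',np.hypot(*(r.x-[.7407,-.0257])).round(4))
# trunnion discs (dim): stand centre from base outline, top0 grey base corners not needed
E
```

```text
top0 60 90 [ 0.536  -0.1121] [-10.2  -1.8   0.8] pivot 0.2222
top0 75 91 [ 0.5365 -0.1101] [-6.9 -2.   1.1] pivot 0.221
top0 90 92 [ 0.5373 -0.109 ] [-6.1 -1.3  0.5] pivot 0.2198
side0 60 59 [ 0.5379 -0.0995] [-3.4 -1.1  1.1] pivot 0.2158
side0 75 60 [ 0.5383 -0.1001] [-2.3 -0.4  1.4] pivot 0.2157
side0 90 60 [ 0.5392 -0.1007] [-1.9 -0.3  2. ] pivot 0.215
```

Call:
drive_tool([
  {"tx":3,"ty":10,"tz":0,"ax":0,"ay":0,"az":-2,"jaw":1},
  {"tx":9,"ty":28,"tz":0,"ax":0,"ay":0,"az":-5,"jaw":1},
  {"tx":18,"ty":55,"tz":0,"ax":0,"ay":0,"az":-8,"jaw":1},
  {"tx":27,"ty":83,"tz":0,"ax":0,"ay":0,"az":-12,"jaw":1},
  {"tx":36,"ty":111,"tz":0,"ax":0,"ay":0,"az":-16,"jaw":1},
])

```text
time_s: 11.22
tool_pos: [0.5043, -0.2105, 0.215]
orientation: [-0.0, 0.998, -0.06, -0.0]
contact_force: [-0.1, -0.3, -3.5]
gripper_width: 0.0111
```

Call:
drive_tool([
  {"tx":9,"ty":28,"tz":0,"ax":0,"ay":0,"az":-4,"jaw":1},
  {"tx":18,"ty":55,"tz":0,"ax":0,"ay":0,"az":-8,"jaw":1},
  {"tx":26,"ty":80,"tz":0,"ax":0,"ay":0,"az":-11,"jaw":1},
  {"tx":32,"ty":99,"tz":0,"ax":0,"ay":0,"az":-13,"jaw":1},
  {"tx":35,"ty":109,"tz":0,"ax":0,"ay":0,"az":-14,"jaw":1},
])

```text
time_s: 11.85
tool_pos: [0.5394, -0.1015, 0.215]
orientation: [0.0, 0.984, -0.18, -0.0]
contact_force: [-0.5, -0.4, -2.3]
gripper_width: 0.0111
```

Call:
drive_tool([
  {"tx":0,"ty":0,"tz":-15,"ax":0,"ay":0,"az":0,"jaw":1},
  {"tx":0,"ty":0,"tz":-40,"ax":0,"ay":0,"az":0,"jaw":1},
  {"tx":0,"ty":0,"tz":-65,"ax":0,"ay":0,"az":0,"jaw":1},
  {"tx":0,"ty":0,"tz":-85,"ax":0,"ay":0,"az":0,"jaw":1},
  {"tx":0,"ty":0,"tz":-98,"ax":0,"ay":0,"az":0,"jaw":1},
])

```text
time_s: 12.48
tool_pos: [0.5383, -0.103, 0.1152]
orientation: [0.0, 0.984, -0.18, -0.001]
contact_force: [0.7, 0.9, -2.8]
gripper_width: 0.0108
```

```bash
python3 - <<'E'
from h import *
S=snap('side','side4');T=snap('top','top4')
cs=lambda c,u,v,w,h:cv2.resize(c['pixels'][v:v+h,u:u+w,::-1],(400,400),interpolation=cv2.INTER_CUBIC)
cv2.imwrite('pics/c4.png',np.hstack([cs(S,255,150,100,100),cs(T,255,165,100,100)]))
E
```

```text
(no output)
```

View pics/c4.png

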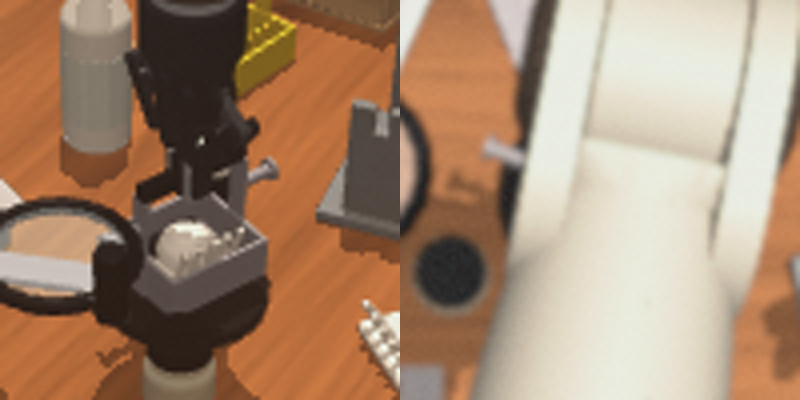

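Side crop: the basket is level just above the pad, with a trunnion disc at (270,172). Top crop: the other disc is at about (488,148). I'll use these to check the centring.

```bash
python3 - <<'E'
from h import *
S=load('side4');T=load('top4'); z=.0274+.062
e=.077*np.array([np.cos(np.radians(69.3)),np.sin(np.radians(69.3))])
a=onz(T,255+486/4,165+148/4,z)[:2]; b=onz(S,255+270/4,150+172/4,z)[:2]
print('ends',a,b,np.hypot(*(a-b)),'centres',a-e,b+e,(a+b)/2)
f=lambda X:((proj(S,X)-[255,150])*4).round(0)
c=np.array([.5385,-.103]);R=np.array([[np.cos(x:=np.radians(-20.7)),-np.sin(x)],[np.sin(x),np.cos(x)]])
print('wall-top corners side',[f([*(c+R@np.array(p)),.0274+.035]) for p in[(.04,.045),(.04,-.045),(-.04,-.045),(-.04,.045)]])
E
```

```text
ends [ 0.56354479 -0.29109687] [ 0.50681632 -0.17133388] 0.1325190363516156 centres [ 0.53632723 -0.36312606] [ 0.53403388 -0.09930469] [ 0.53518055 -0.23121537]
wall-top corners side [array([107., 227.]), array([201., 184.]), array([266., 238.]), array([170., 284.])]
```

```bash
python3 - <<'E'
from h import *
S=load('side4');T=load('top4'); z=.0274+.062
e=.078*np.array([np.cos(np.radians(69.3)),np.sin(np.radians(69.3))])
a=onz(T,255+86/4,165+148/4,z)[:2]; b=onz(S,255+270/4,150+172/4,z)[:2]
print('ends',a,b,np.hypot(*(a-b)),'centres',a-e,b+e,(a+b)/2)
E
```

```text
ends [ 0.5611892 -0.0336978] [ 0.50681632 -0.17133388] 0.14798681945902442 centres [ 0.53361816 -0.10666244] [ 0.53438736 -0.09836924] [ 0.53400276 -0.10251584]
```

Within each camera the basket sits 2–4 mm short of the pad centre in x. I'll nudge it +2 mm and lower gently.

Call:
drive_tool([
  {"tx":2,"ty":-1,"tz":-4,"ax":0,"ay":0,"az":0,"jaw":1},
  {"tx":2,"ty":-1,"tz":-8,"ax":0,"ay":0,"az":0,"jaw":1},
  {"tx":2,"ty":-1,"tz":-11,"ax":0,"ay":0,"az":0,"jaw":1},
  {"tx":2,"ty":-1,"tz":-13,"ax":0,"ay":0,"az":0,"jaw":1},
  {"tx":2,"ty":-1,"tz":-14,"ax":0,"ay":0,"az":0,"jaw":1},
])

```text
time_s: 13.2
tool_pos: [0.5413, -0.1033, 0.1032]
orientation: [0.0, 0.984, -0.18, 0.0]
contact_force: [0.3, -1.1, -2.9]
gripper_width: 0.0108
```

Call:
drive_tool([
  {"tx":0,"ty":0,"tz":-0.5,"ax":0,"ay":0,"az":0,"jaw":1},
  {"tx":0,"ty":0,"tz":-1,"ax":0,"ay":0,"az":0,"jaw":1},
  {"tx":0,"ty":0,"tz":-1,"ax":0,"ay":0,"az":0,"jaw":1},
])

```text
time_s: 13.58
tool_pos: [0.5412, -0.1034, 0.1023]
orientation: [0.0, 0.984, -0.18, -0.0]
contact_force: [0.3, -0.9, -3.0]
gripper_width: 0.0109
```

Call:
drive_tool([
  {"tx":0,"ty":0,"tz":-0.5,"ax":0,"ay":0,"az":0,"jaw":1},
  {"tx":0,"ty":0,"tz":-1,"ax":0,"ay":0,"az":0,"jaw":1},
  {"tx":0,"ty":0,"tz":-1.5,"ax":0,"ay":0,"az":0,"jaw":1},
  {"tx":0,"ty":0,"tz":-2,"ax":0,"ay":0,"az":0,"jaw":1},
])

```text
time_s: 14.08
tool_pos: [0.5417, -0.1035, 0.1009]
orientation: [0.0, 0.984, -0.18, 0.001]
contact_force: [0.5, -0.5, 2.9]
gripper_width: 0.0106
```

Call:
drive_tool([
  {"tx":0,"ty":0,"tz":-0.5,"ax":0,"ay":0,"az":0,"jaw":1},
  {"tx":0,"ty":0,"tz":-0.5,"ax":0,"ay":0,"az":0,"jaw":1},
])

```text
time_s: 14.32
tool_pos: [0.5419, -0.1035, 0.1008]
orientation: [0.0, 0.984, -0.18, 0.001]
contact_force: [0.7, -0.6, 4.9]
gripper_width: 0.0108
```

Seated, with the force now upward. Releasing and rising.

Call:
drive_tool([
  {"tx":0,"ty":0,"tz":0,"ax":0,"ay":0,"az":0,"jaw":0.65},
  {"tx":0,"ty":0,"tz":0,"ax":0,"ay":0,"az":0,"jaw":0.4},
  {"tx":0,"ty":0,"tz":0,"ax":0,"ay":0,"az":0,"jaw":0.1},
  {"tx":0,"ty":0,"tz":0,"ax":0,"ay":0,"az":0,"jaw":-0.1},
  {"tx":0,"ty":0,"tz":6,"ax":0,"ay":0,"az":0,"jaw":-0.2},
])

```text
time_s: 14.95
tool_pos: [0.5409, -0.1033, 0.1055]
orientation: [0.0, 0.984, -0.18, -0.001]
contact_force: [0.0, 0.6, -0.1]
gripper_width: 0.0514
```

Call:
drive_tool([
  {"tx":0,"ty":0,"tz":20,"ax":0,"ay":0,"az":0,"jaw":-0.3},
  {"tx":0,"ty":0,"tz":50,"ax":0,"ay":0,"az":0,"jaw":-0.3},
  {"tx":0,"ty":0,"tz":90,"ax":0,"ay":0,"az":0,"jaw":-0.3},
  {"tx":0,"ty":0,"tz":130,"ax":0,"ay":0,"az":0,"jaw":-0.3},
  {"tx":0,"ty":0,"tz":155,"ax":0,"ay":0,"az":0,"jaw":-0.3},
])

```text
time_s: 15.58
tool_pos: [0.5414, -0.1034, 0.2634]
orientation: [0.0, 0.984, -0.18, 0.001]
contact_force: [0.4, 0.2, 0.5]
gripper_width: 0.0556
```

Call:
drive_tool([
  {"tx":-14,"ty":45,"tz":0,"ax":0,"ay":0,"az":0,"jaw":-0.5},
  {"tx":-30,"ty":95,"tz":0,"ax":0,"ay":0,"az":-1,"jaw":-1},
  {"tx":-46,"ty":145,"tz":0,"ax":0,"ay":0,"az":-2,"jaw":-1},
  {"tx":-58,"ty":188,"tz":0,"ax":0,"ay":0,"az":-2.5,"jaw":-1},
  {"tx":-58,"ty":188,"tz":0,"ax":0,"ay":0,"az":-2.5,"jaw":-1},
])

```text
time_s: 16.2
tool_pos: [0.4825, 0.0869, 0.2615]
orientation: [-0.0, 0.98, -0.2, 0.0]
contact_force: [0.7, -0.5, -0.4]
gripper_width: 0.0855
```

```bash
python3 - <<'E'
from h import *
S=snap('side','side5');T=snap('top','top5')
cs=lambda c,u,v,w,h:cv2.resize(c['pixels'][v:v+h,u:u+w,::-1],(400,400),interpolation=cv2.INTER_CUBIC)
cv2.imwrite('pics/c5.png',np.hstack([cs(S,255,150,100,100),cs(T,255,165,100,100)]))
E
```

```text
(no output)
```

View pics/c5.png

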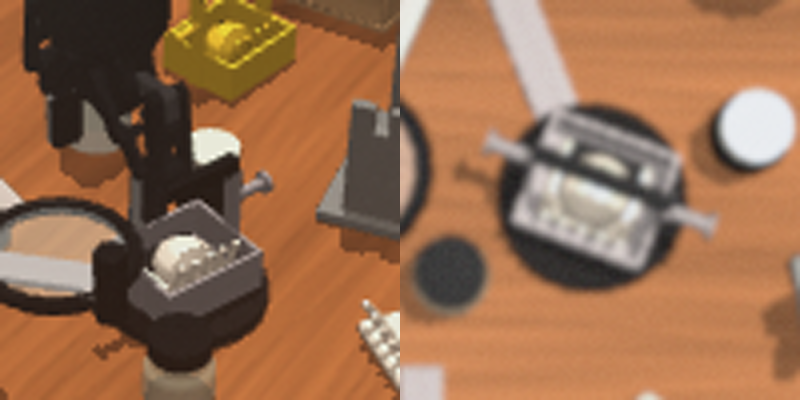

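Basket stands upright on the pad: trunnion ends at crop (490,146) and (710,224), pad circle spanning about 500–685 by 103–290.

```bash
python3 - <<'E'
from h import *
T=load('top5')
q=lambda x,y:(255+(x-400)/4,165+y/4)
a=onz(T,*q(488,146),.074);b=onz(T,*q(712,224),.074)
p=onz(T,*q(592.5,196.5),.012); print('basket',(a+b)/2,np.hypot(*(a-b)[:2]),'pad',p)
c=[onz(T,*q(*k),.047) for k in[(556,102),(682,152),(640,270),(515,222)]]
print('walls',np.mean(c,0))
im=T['pixels'].astype(int); sub=im[165:265,255:355]
mk=((sub.max(2)<70)).astype(np.uint8); mk[:,:24]=0; mk[:,73:]=0; mk[75:]=0; mk[:24]=0
l=max(cv2.findContours(cv2.morphologyEx(mk,3,np.ones((3,3))),0,1)[0],key=cv2.contourArea)
h=cv2.convexHull(np.vstack([k for k in cv2.findContours(mk,0,1)[0] if len(k)>15])); 
P=np.array([onz(T,u+255,v+165,.012)[:2] for u,v in h[:,0]],np.float32); print('pad hull',cv2.minEnclosingCircle(P))
E
```

```text
basket [ 0.53960911 -0.10789206  0.074     ] 0.15364904711617097 pad [ 0.53819146 -0.10702278  0.012     ]
walls [ 0.54153856 -0.10862995  0.047     ]
pad hull ((0.537260115146637, -0.10481192916631699), 0.06173024699091911)
```

Centred within about 3 mm. Now gripping the knob.

Call:
drive_tool([
  {"tx":0,"ty":-1,"tz":-30,"ax":0,"ay":0,"az":0,"jaw":-1},
  {"tx":0,"ty":-1,"tz":-60,"ax":0,"ay":0,"az":0,"jaw":-0.6},
  {"tx":0,"ty":-1,"tz":-76,"ax":0,"ay":0,"az":0,"jaw":0},
  {"tx":0,"ty":-1,"tz":-76,"ax":0,"ay":0,"az":0,"jaw":0.2},
  {"tx":0,"ty":-1,"tz":-76,"ax":0,"ay":0,"az":0,"jaw":0.3},
], squeeze=25)

```text
time_s: 16.92
tool_pos: [0.4837, 0.0834, 0.186]
orientation: [-0.0, 0.979, -0.202, 0.001]
contact_force: [-0.7, -0.5, -0.2]
gripper_width: 0.0296
```

Call:
drive_tool([
  {"tx":0,"ty":0,"tz":0,"ax":0,"ay":0,"az":0,"jaw":0.5},
  {"tx":0,"ty":0,"tz":0,"ax":0,"ay":0,"az":0,"jaw":0.8},
  {"tx":0,"ty":0,"tz":0,"ax":0,"ay":0,"az":0,"jaw":1},
  {"tx":0,"ty":0,"tz":0,"ax":0,"ay":0,"az":0,"jaw":1},
  {"tx":0,"ty":0,"tz":0,"ax":0,"ay":0,"az":0,"jaw":1},
])

```text
time_s: 17.55
tool_pos: [0.4828, 0.0839, 0.1862]
orientation: [-0.0, 0.98, -0.201, -0.0]
contact_force: [-5.9, 1.7, 4.9]
gripper_width: 0.0212
```

```bash
python3 - <<'E'
import numpy as np
from h import robot
p=robot.sense()['tool_pos'][:2]; c=np.array([.7407,-.0257]); d=p-c; a0=np.arctan2(d[1],d[0]); print(p,np.hypot(*d),np.degrees(a0)%360)
for s in list(range(4,45,4))+[44.8]:
    a=a0+np.radians(s); print(s,((c+.2805*np.array([np.cos(a),np.sin(a)])-p)*1e3).round(1))
E
```

```text
[0.48280118 0.08393498] 0.2802349581993129 156.96924283410888
4 [ -7.3 -18.2]
8 [-13.  -36.9]
12 [-17.4 -56. ]
16 [-20.5 -75.3]
20 [-22.2 -94.8]
24 [ -22.6 -114.4]
28 [ -21.5 -133.9]
32 [ -19.2 -153.4]
36 [ -15.4 -172.6]
40 [ -10.4 -191.5]
44 [  -4. -210.]
44.8 [  -2.6 -213.7]
```

Call:
drive_tool([
  {"tx":-7,"ty":-18,"tz":0,"ax":0,"ay":0,"az":4,"jaw":1},
  {"tx":-13,"ty":-37,"tz":0,"ax":0,"ay":0,"az":8,"jaw":1},
  {"tx":-17.5,"ty":-56,"tz":0,"ax":0,"ay":0,"az":12,"jaw":1},
  {"tx":-20.5,"ty":-75,"tz":0,"ax":0,"ay":0,"az":16,"jaw":1},
  {"tx":-22,"ty":-95,"tz":0,"ax":0,"ay":0,"az":20,"jaw":1},
])

```text
time_s: 18.18
tool_pos: [0.4606, -0.0116, 0.1862]
orientation: [-0.0, 1.0, -0.027, 0.0]
contact_force: [-3.9, 1.5, 4.3]
gripper_width: 0.0211
```

Call:
drive_tool([
  {"tx":0,"ty":-20,"tz":0,"ax":0,"ay":0,"az":4,"jaw":1},
  {"tx":1,"ty":-39,"tz":0,"ax":0,"ay":0,"az":8,"jaw":1},
  {"tx":3,"ty":-58,"tz":0,"ax":0,"ay":0,"az":12,"jaw":1},
  {"tx":7,"ty":-77,"tz":0,"ax":0,"ay":0,"az":16,"jaw":1},
  {"tx":12,"ty":-96,"tz":0,"ax":0,"ay":0,"az":20,"jaw":1},
])

```text
time_s: 18.8
tool_pos: [0.4724, -0.1081, 0.1862]
orientation: [0.0, 0.989, 0.147, -0.0]
contact_force: [-6.1, 0.3, 4.9]
gripper_width: 0.0211
```

Call:
drive_tool([
  {"tx":3,"ty":-9,"tz":0,"ax":0,"ay":0,"az":2,"jaw":1},
  {"tx":7,"ty":-19,"tz":0,"ax":0,"ay":0,"az":4,"jaw":1},
  {"tx":8,"ty":-22,"tz":0,"ax":0,"ay":0,"az":4.6,"jaw":1},
  {"tx":8,"ty":-22,"tz":0,"ax":0,"ay":0,"az":4.6,"jaw":1},
  {"tx":8,"ty":-22,"tz":0,"ax":0,"ay":0,"az":4.6,"jaw":1},
])

```text
time_s: 19.42
tool_pos: [0.4803, -0.1303, 0.1862]
orientation: [0.001, 0.983, 0.185, -0.001]
contact_force: [-8.9, -4.2, 4.5]
gripper_width: 0.0212
```

Call:
drive_tool([
  {"tx":0,"ty":0,"tz":0,"ax":0,"ay":0,"az":0,"jaw":0.5},
  {"tx":0,"ty":0,"tz":0,"ax":0,"ay":0,"az":0,"jaw":0.1},
  {"tx":0,"ty":0,"tz":0,"ax":0,"ay":0,"az":0,"jaw":-0.3},
  {"tx":0,"ty":0,"tz":20,"ax":0,"ay":0,"az":0,"jaw":-0.5},
  {"tx":0,"ty":0,"tz":60,"ax":0,"ay":0,"az":0,"jaw":-0.5},
])

```text
time_s: 20.05
tool_pos: [0.4808, -0.1291, 0.2444]
orientation: [-0.001, 0.983, 0.185, -0.001]
contact_force: [0.5, 0.4, 0.0]
gripper_width: 0.0641
```

Call:
drive_tool([
  {"tx":0,"ty":20,"tz":30,"ax":0,"ay":0,"az":0,"jaw":-0.5},
  {"tx":-20,"ty":70,"tz":50,"ax":0,"ay":0,"az":0,"jaw":-0.5},
  {"tx":-40,"ty":130,"tz":60,"ax":0,"ay":0,"az":0,"jaw":-0.5},
  {"tx":-60,"ty":190,"tz":60,"ax":0,"ay":0,"az":0,"jaw":-0.5},
  {"tx":-80,"ty":250,"tz":60,"ax":0,"ay":0,"az":0,"jaw":-0.5},
])

```text
time_s: 20.68
tool_pos: [0.4015, 0.1195, 0.3053]
orientation: [-0.0, 0.983, 0.185, 0.001]
contact_force: [1.0, 0.7, -0.8]
gripper_width: 0.0642
```

Call:
drive_tool([
  {"tx":-20,"ty":50,"tz":0,"ax":0,"ay":0,"az":0,"jaw":-0.5},
  {"tx":-40,"ty":100,"tz":0,"ax":0,"ay":0,"az":0,"jaw":-0.5},
  {"tx":-50,"ty":150,"tz":0,"ax":0,"ay":0,"az":0,"jaw":-0.5},
  {"tx":-50,"ty":150,"tz":0,"ax":0,"ay":0,"az":0,"jaw":-0.5},
])

```text
time_s: 21.18
tool_pos: [0.3512, 0.2705, 0.3045]
orientation: [-0.0, 0.982, 0.188, -0.0]
contact_force: [0.1, 0.7, 0.5]
gripper_width: 0.0644
```

```bash
python3 - <<'E'
from h import *
S=snap('side','side6');T=snap('top','top6')
cs=lambda c,u,v,w,h:cv2.resize(c['pixels'][v:v+h,u:u+w,::-1],(400,400),interpolation=cv2.INTER_CUBIC)
cv2.imwrite('pics/c6.png',np.vstack([np.hstack([cs(S,255,130,100,100),cs(T,255,150,100,100)]),cv2.resize(T['pixels'][60:340,100:560,::-1],(800,487))[:200]]))
for n,u,v,z in[]:pass
E
```

```text
(no output)
```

View pics/c6.png

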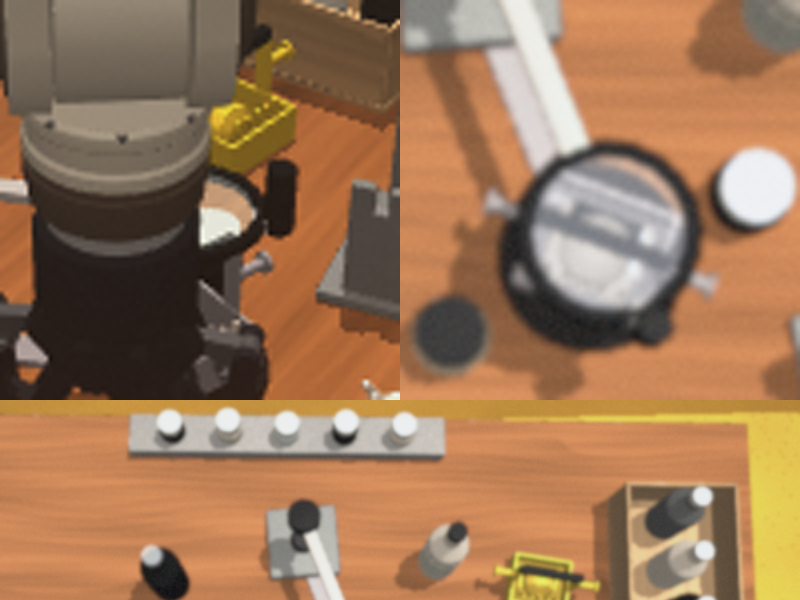

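Top crop: the lens rim spans about x 513–700 and y 140–323 (centre near (606,232)), over the basket. Trunnion ends are at (490,205) and (712,285); the jars and bottles haven't moved. Checking the numbers.

```bash
python3 - <<'E'
from h import *
T=load('top6'); q=lambda x,y:(255+(x-400)/4,150+y/4)
L=onz(T,*q(606,232),.156); k=onz(T,*q(654,327),.205)
b=(onz(T,*q(489,205),.074)+onz(T,*q(711,285),.074))/2
print('lens',L,'knob',k,'basket',b,'off mm',(L-b)[:2]*1e3)
h=np.array([.7358,-.027])
for v in(L,k,b): d=v[:2]-h; print(np.degrees(np.arctan2(d[1],d[0]))%360,np.hypot(*d))
# what changed outside the job
D=cv2.absdiff(load('top0')['pixels'],T['pixels']).max(2)
for n,(u,v) in dict(potA=(345,196),potB=(267,234),white=(355,147),black=(194,160),shellB=(314,282),scraper=(260,285),shellA=(216,278)).items(): print(n,np.median(D[v-10:v+10,u-10:u+10]))
E
```

```text
lens [ 0.53899086 -0.10623043  0.156     ] knob [ 0.47796587 -0.13098873  0.205     ] basket [ 0.53961154 -0.1078888   0.074     ] off mm [-0.62068302  1.65836253]
201.92848144533798 0.21215866512829606
201.96502789421012 0.2780145619723723
202.4064273979744 0.21220958503356957
potA 23.0
potB 3.0
white 2.0
black 4.0
shellB 1.0
scraper 2.0
shellA 1.0
```

```bash
python3 -c "
from h import robot
print(robot.sign_off())"
```

```text
the job is handed in; nothing more can be done
None
```

The basket is on the pad, the lens is over it, and the job is handed in; no verdict was reported. It took about 21 s of the 72 s allowed.

**What I did:** I swung the lens aside by its knob, about 72°. I then gripped the basket's handle, lifted it straight up and carried it level. I turned it 30° so its pins point away from the jars, and lowered it onto the pad until the force showed it was seated. After that I swung the lens back over it, let go and moved the arm clear.

**Last checks, from the top camera:**
- **Lens:** it is about 2 mm from the basket's centre, and the arm points at 201.9° against 202.4° for the basket.
- **Basket:** it sits upright about 2–4 mm from the middle of the pad.
- **Loose things:** the bottles, the black-topped jar, the scraper and the two prop pieces look unchanged from the first picture. The white-topped jar was first seen through the lens, so I could only compare its position by eye; it looks the same.
- **Forces:** readings at the end of each move never passed about 15 N, and the highest was while swinging the knob.

**What disagreed:**
- **Cameras:** they differed by 5–8 mm in y for the pad and the basket, so I centred the basket using offsets within each camera.
- **Side view:** the arm partly blocked it at the end, so the final centring rests on the top camera and the robot's own readings.
- **Refused calls:** my first three move calls were refused for missing keys; nothing moved.

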